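# Gather the casting glass in the tote's corner by the empty mould

## Task

I am about to load the empty white mould with tweezers: tip the yellow tote up on its far corner on the empty mould's side, keeping that corner down on the bench where it stands, until all four pieces of green glass have slid together into that corner, and finish holding the tote tilted like that, still in the gripper and at rest, leaning on neither mould. Don't spill any glass, don't stand the tote up on end, and leave the moulds and everything else on the bench where they are.

Things in the scene. Friction and masses are not known exactly. Their poses are not given: they have to be found in the camera images.
- tote: yellow open plastic tote, loose on the bench, about 0.3 kg; 150 mm (own x) by 230 mm (own y) at its foot, 70 mm high, walls and floor 4 mm, square corners. Origin at the centre of its underside; x points away from the robot, y to its left (turned up to 20 degrees), z out of the mouth. Glass slides in it with friction of about 0.2: a slope of 25 to 40 degrees straight into the corner brings it down
- rim_near (a point): middle of the top edge of the tote's near long wall (-77 mm in x, 0 in y, 70 mm in z of the tote). All round, the top 20 mm of the wall is thickened outwards by 8 mm to a straight-faced band 12 mm thick and 20 mm tall that can be pinched anywhere along it; on this side it runs along the tote's y
- corner_left (a point): inner far-left floor corner of the tote (71 mm in x, 111 mm in y, 4 mm in z from the tote's origin); the tote's outer foot corner lies 4 mm further out on each side and 4 mm lower
- corner_right (a point): inner far-right floor corner of the tote (71 mm in x, -111 mm in y, 4 mm in z from the tote's origin); the tote's outer foot corner lies 4 mm further out on each side and 4 mm lower
- glass1: loose piece of clear green casting glass in the tote, a drum 26 mm in diameter and 14 mm high; origin at the centre of its underside
- glass2: loose piece of clear green casting glass in the tote, a rounded block 26 x 22 x 15 mm; origin at the centre of its underside
- glass3: loose piece of clear green casting glass in the tote, a drum 24 mm in diameter and 13 mm high; origin at the centre of its underside
- glass4: loose piece of clear green casting glass in the tote, a rounded block 24 x 24 x 14 mm; origin at the centre of its underside
- mould_empty: white oval plaster mould, 100 x 84 mm and 45 mm high, with an empty oval cavity 30 mm deep, standing loose beside one far corner of the tote, either the left or the right one, 40 mm or more from it; origin at the centre of its underside
- mould_filled: same white oval plaster mould, its cavity heaped with amber glass, standing beside the other far corner of the tote; origin at the centre of its underside
- casting: loose lump of dark green cast glass, 115 x 56 x 34 mm, a bystander left of the tote; origin at the centre of its underside
- bowl: small loose white ceramic bowl, 76 mm across and 32 mm high, a bystander left of the tote; origin at the centre of its underside
- tweezers: loose steel tweezers, 152 mm long, lying on the bench right of the tote, a bystander; origin at the middle of their underside
- brush: loose hand brush lying on the bench right of the tote, a bystander; origin at its underside
Not all that is in view belongs to the job. What is shaped like the mould_filled but purple is not meant.

How it is judged (in metres and radians):
At the end, for the whole second after the job is handed in: All four pieces at rest within 100 mm of the tote's inner floor corner on the empty mould's side; that corner under 15 mm high and within 40 mm of its start; the tote tilted over 15 degrees, still, held by the fingers (over 1 N), touching neither mould (((y of mould_empty in the frame of tote above 0 m and height (world z) of corner_left below 0.015 m and distance of corner_left from where it was at the start of the episode below 0.04 m and distance between each of glass1, glass2, glass3, glass4 and corner_left below 0.1 m) or (y of mould_empty in the frame of tote below 0 m and height (world z) of corner_right below 0.015 m and distance of corner_right from where it was at the start of the episode below 0.04 m and distance between each of glass1, glass2, glass3, glass4 and corner_right below 0.1 m)) and angle between tote's own z axis and vertical above 0.26 rad and contact force between the fingers and tote above 1 N and linear speed of tote below 0.02 m/s and angular speed of tote below 0.1 rad/s and contact force between tote and mould_empty below 0.1 N and contact force between tote and mould_filled below 0.1 N and linear speed of each of glass1, glass2, glass3, glass4 below 0.03 m/s); the arm keeps its last pose, push and grip.
It fails at once if a piece of glass leaves the tote ((x of glass1 in the frame of tote below -0.09 m or x of glass1 in the frame of tote above 0.09 m or y of glass1 in the frame of tote below -0.13 m or y of glass1 in the frame of tote above 0.13 m or z of glass1 in the frame of tote above 0.085 m) or (x of glass2 in the frame of tote below -0.09 m or x of glass2 in the frame of tote above 0.09 m or y of glass2 in the frame of tote below -0.13 m or y of glass2 in the frame of tote above 0.13 m or z of glass2 in the frame of tote above 0.085 m) or (x of glass3 in the frame of tote below -0.09 m or x of glass3 in the frame of tote above 0.09 m or y of glass3 in the frame of tote below -0.13 m or y of glass3 in the frame of tote above 0.13 m or z of glass3 in the frame of tote above 0.085 m) or (x of glass4 in the frame of tote below -0.09 m or x of glass4 in the frame of tote above 0.09 m or y of glass4 in the frame of tote below -0.13 m or y of glass4 in the frame of tote above 0.13 m or z of glass4 in the frame of tote above 0.085 m)).
It fails at once if the tote is tipped past 55 degrees (angle between tote's own z axis and vertical above 0.96 rad).
It fails at once if a bystander is pushed more than 15 mm from its place (distance of any of mould_empty, mould_filled, casting, bowl, tweezers, brush from where it was at the start of the episode above 0.015 m).
It also fails if it takes over 35 s, if anything falls off the work surface, if the arm or the gripper's body presses on something with over 40 N, if the wrist force passes 120 N, or if a joint passes its speed limit or range.

## Robot

A 6-joint arm with a two-finger parallel gripper is mounted at the origin on the work surface. World frame = base frame: x ahead of the robot, y to its left, z up, the work surface at z = 0. Lengths are in m, angles in degrees, forces in N, time in s.
With the tool pointing down it reaches from about 0.25 to 0.725 m from the base axis. Payload 9.7 kg.
Tool frame: the origin (TCP) lies between the finger pads; the fingertips stand 19 mm ahead of it and the grasp point (between the pads) is the TCP; x points along the fingers, y is the direction in which the jaws open and shut, and the axes are right-handed (so a half turn about x gives the same grasp; the last joint's range is limited). The gripper opens to 85 mm and grips with 20 to 120 N. Pads are 22 mm wide; open, the fingers measure 114 mm over their backs; the gripper's body (76 mm by 85 mm) begins 54 mm behind the grasp point. The pads swing forward as they close: fully open they stand 13 mm farther back than shut.
Start: joints at [-63.255, 4.979, 10.078, 95.1, 0, 90], TCP at [0.248, -0.491, 0.25] pointing down, gripper open.
Joint ranges: [-179.16, 179.16], [-48.56, 103.87], [-65.8, 70.77], [-126.05, 130.52], [-82.76, 87.17], [-180, 180]. Speed limits (degrees/s): [127.2, 127.2, 147.25, 180, 180, 180].

## Interface

Orientations are given as [roll, pitch, yaw] about the fixed x, y, z axes, in that order (R = Rz(yaw) Ry(pitch) Rx(roll)).
In Python, from workcell import bot gives the robot as it stands. The module is installed in compiled form; this text tells all that it offers.
- The arm moves only by the shell command python3 -m handwheel 'ROWS' [FORCE]. ROWS is JSON, a list of rows, each a list of 7 numbers: the turn, a rotation vector about the tool's x, y, z in degrees, then the shift along the tool's x, y, z in m, then the closure, from -1 (fully open) to 1 (shut), so that 0 is half open. In form: [[ax, ay, az, dx, dy, dz, fingers], ...]. A call has 1 to 20 rows; each row is the pose to reach, as a shift and turn from the pose commanded when the call began, along the tool's axes at that moment; what a row does not reach only later rows make up. A row lasts 1/8 s, in which the tool goes at most 62.5 mm and 10.7 degrees, less where a joint would pass 70% of its speed; a pose out of reach is approached as far as the arm can. A call with a gripper value outside its range is refused whole. The fingers move at their own pace and stop on an object; FORCE is the grip in N (left out, the last holds). Time passes only in rows, so rows that repeat a pose let the fingers close. It gives the time, the measured TCP pose, the force and the opening at its end, in the units of the state.
- bot.get_obs(): the state, without advancing time (a new reading comes with each control period).
- bot.camera(name): name is "scene" or "top" or "wrist"; returns a dict with "frame" (480x640x3 uint8, red, green, blue), "fx", "fy", "cx", "cy" (pixels), "k1" (the pictures are not rectified: a ray, as slopes to the right and down, at radius r is drawn at 1 + k1 r^2 times it, then the intrinsics apply), "R" (3x3) and "t" (3): a world point X has camera coordinates R X + t; the wrist camera has in their place "tool_from_camera" (4x4, takes a point from camera to tool coordinates, whose origin is the TCP and whose axes are the tool frame's). Camera axes: x right, y down, z forward; pixel columns grow to the right and rows downward; lengths in m; the calibration is good to about 2 mm. A picture is of the moment at which its call begins: read the wrist's pose just before it. There is no depth.
- bot.job_done(): hands the job in, once; it reports no verdict.
Trained networks look in a picture, given as the dict that the camera call returned (one of the last four; its "shot" number tells which), for a name from the list of things; names that differ only in an ending like _2 or _b are one class to them, and where a whole thing is asked for, a point or a joint stands for the part that bears it (a point fixed in the world has none). Each returns a list of dicts, best first, with "conf" (0 to 1); they miss things now and then, are a little off and sometimes report something else, mostly with a low value. They report only what shows in the picture. A call takes as long as a camera call. They do not tell look-alikes from the thing itself.
- bot.look_for(name, picture): "bbox" ([left, top, width, height] as shares, 0 to 1, of the picture: columns of its width, rows of its height, round what is visible of it).
- bot.tip_of(name, picture): "centre" ([column, row] as shares, 0 to 1, of the picture: columns of its width, rows of its height: a listed point, or the origin of a listed thing).
The state is a dict: "time": time; "q": joint angles; "qd": joint speeds; "joint_efforts": joint torques, N m; "ee_pos": TCP position; "tcp_rot": TCP orientation; "wrist_force": force on the tool from outside, world axes, zero at the start; "torque": the same for the moment, N m; "opening": finger opening in m.
Only numpy, scipy, OpenCV 4.12 (cv2) and the standard library are available. Lean on these libraries where they do the work, as an engineer would, in place of code of your own. Each camera call takes 0.05 s, during which the arm holds its last target.

## Working session

There is one attempt and no reset: what is moved stays moved. The work goes in short steps, Python scripts to look and compute and a shell command to move; the robot and the scene stay as the last step left them, time stands still between calls to the robot, and variables do not carry over. Pictures are saved under pics/ and viewed, and the job is handed in when it is done.

```bash
mkdir -p pics; cat > h.py <<'E'
import numpy as np, cv2
from scipy.spatial.transform import Rotation as Rn
from workcell import bot
def unproj(c,u,v,z):
    K=np.array([[c["fx"],0,c["cx"]],[0,c["fy"],c["cy"]],[0,0,1.]])
    p=cv2.undistortPoints(np.array([[[u,v]]],float),K,np.array([c["k1"],0,0,0.]))[0,0]
    R=np.array(c["R"]);t=np.array(c["t"])
    d=R.T@np.array([p[0],p[1],1]);o=-R.T@t
    return o+d*(z-o[2])/d[2]
def proj(c,X):
    K=np.array([[c["fx"],0,c["cx"]],[0,c["fy"],c["cy"]],[0,0,1.]])
    R=np.array(c["R"]);t=np.array(c["t"])
    return cv2.projectPoints(np.array(X,float).reshape(-1,3),cv2.Rodrigues(R)[0],t,K,np.array([c["k1"],0,0,0.]))[0][:,0]
def save(c,n): cv2.imwrite("pics/"+n,c["frame"][:,:,::-1])
E
python3 - <<'E'
from h import *
print(bot.get_obs())
Z=dict(tote=0,rim_near=.07,corner_left=.004,corner_right=.004,glass1=.004,glass2=.004,glass3=.004,glass4=.004,mould_empty=0,mould_filled=0,casting=0,bowl=0,tweezers=0,brush=0)
for n in("top","scene"):
    c=bot.camera(n);save(c,n+"0.png")
    for k,z in Z.items():
        for r in bot.tip_of(k,c)[:4]:
            u,v=r["centre"][0]*640,r["centre"][1]*480
            print(n,k,round(r["conf"],2),round(u),round(v),unproj(c,u,v,z).round(3))
E
```

```text
{'time': 0.0, 'q': array([-6.32557458e+01,  5.01314179e+00,  1.00355843e+01,  9.51009899e+01,
        1.47822332e-04,  9.00018623e+01]), 'qd': array([-0.06012218,  0.00255061, -0.07062346,  0.00126504,  0.14006584,
       -0.05818888]), 'joint_efforts': array([-3.30603802e-05, -5.20389855e+01,  4.64800358e+01,  1.62167352e-02,
        4.97034171e-05,  1.57092677e-05]), 'ee_pos': array([ 0.24741338, -0.49098012,  0.2495736 ]), 'tcp_rot': array([-90.10596543,  89.92145251, 116.63642637]), 'wrist_force': array([-1.07212156,  0.00995807, -0.12348316]), 'torque': array([ 0.03274254, -0.02939685, -0.00017435]), 'opening': 0.08548763523934721}
top tote 0.74 329 230 [ 0.596 -0.059  0.   ]
top rim_near 0.6 325 259 [ 0.514 -0.041  0.07 ]
top corner_left 0.83 284 205 [0.671 0.049 0.004]
top corner_left 0.66 327 241 [ 0.568 -0.05   0.004]
top corner_left 0.38 489 288 [ 0.417 -0.432  0.004]
top corner_right 0.55 374 207 [ 0.644 -0.179  0.004]
top glass1 0.73 127 339 [0.375 0.447 0.004]
top glass1 0.66 328 243 [ 0.565 -0.053  0.004]
top glass1 0.6 360 249 [ 0.541 -0.131  0.004]
top glass1 0.5 325 
[... 1735 characters left out ...]
04]
scene glass4 0.52 292 278 [ 0.612 -0.054  0.004]
scene glass4 0.43 508 320 [0.367 0.451 0.004]
scene glass4 0.37 290 255 [ 0.542 -0.137  0.004]
scene mould_empty 0.77 233 251 [ 0.638 -0.282  0.   ]
scene mould_filled 0.95 383 318 [0.565 0.223 0.   ]
scene mould_filled 0.76 364 366 [0.717 0.286 0.   ]
scene mould_filled 0.66 332 332 [0.688 0.163 0.   ]
scene mould_filled 0.65 295 274 [ 0.588 -0.064  0.   ]
scene casting 0.8 506 320 [0.365 0.446 0.   ]
scene bowl 0.87 465 377 [0.593 0.462 0.   ]
scene tweezers 0.67 319 242 [ 0.429 -0.126  0.   ]
scene tweezers 0.59 256 205 [ 0.408 -0.452  0.   ]
scene tweezers 0.53 329 332 [0.692 0.16  0.   ]
scene brush 0.88 241 202 [ 0.429 -0.513  0.   ]
```

```bash
python3 - <<'E'
import cv2
for n in("top","scene"):
    i=cv2.imread(f"pics/{n}0.png")
    if n=="top": i=cv2.resize(i[160:360,100:560],None,fx=1.73,fy=1.73,interpolation=2)
    else: i=cv2.resize(i[190:400,200:560],None,fx=2.2,fy=2.2,interpolation=2)
    cv2.imwrite(f"pics/{n}0z.png",i)
E
```

```text
(no output)
```

View pics/top0z.png

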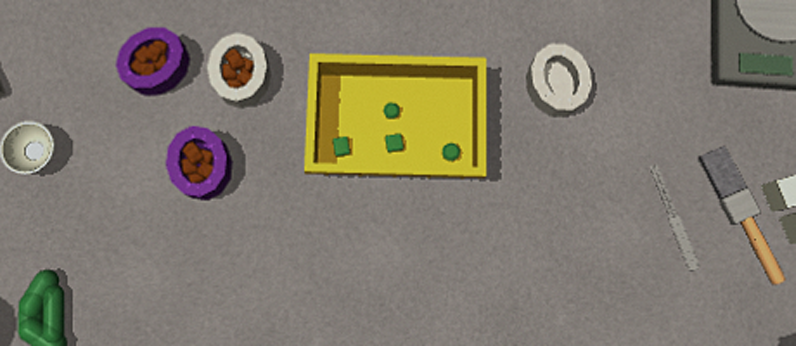

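View pics/scene0z.png

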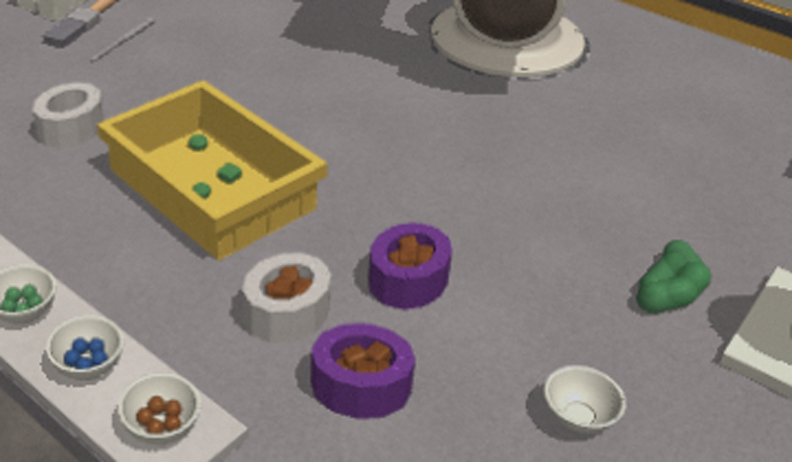

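The empty mould stands on the right in both pictures (zoomed top (560,78), scene (68,112)), so the pivot is the far-right corner. I'll fit the tote pose to the yellow silhouettes next.

```bash
cat > fit.py <<'E'
from h import *
from scipy.optimize import minimize
P=np.array([[sx*83,sy*123,z] for sx in(-1,1) for sy in(-1,1) for z in(50,70)]+[[sx*75,sy*115,0] for sx in(-1,1) for sy in(-1,1)])/1000
def mask(c):
    hsv=cv2.cvtColor(c["frame"],cv2.COLOR_RGB2HSV)
    m=cv2.inRange(hsv,(18,110,40),(34,255,255))
    n,l,s,_=cv2.connectedComponentsWithStats(cv2.morphologyEx(m,cv2.MORPH_CLOSE,np.ones((5,5))))
    # component nearest tote
    u=proj(c,[[.6,-.06,.0]])[0].astype(int)
    best=None
    b=max([i for i in range(1,n) if s[i,0]<u[0]<s[i,0]+s[i,2] and s[i,1]<u[1]<s[i,1]+s[i,3]],key=lambda i:s[i,4])
    o=np.zeros_like(m);o[l==b]=255
    h=cv2.convexHull(cv2.findContours(o,0,2)[0][0]);cv2.fillPoly(o,[h],255)
    return cv2.resize(o,None,fx=4,fy=4,interpolation=0)
def render(c,T):
    q=proj(c,P@T[:3,:3].T+T[:3,3])
    o=np.zeros((1920,2560),np.uint8);cv2.fillPoly(o,[cv2.convexHull(((q+.5)*4-.5).round().astype(np.int32))],255);return o
def planar(v):
    T=np.eye(4);T[:3,:3]=Rn.from_euler('z',v[2],degrees=True).as_matrix();T[:2,3]=v[:2];return T
E
python3 - <<'E'
from fit import *
cs=[bot.camera(n) for n in("top","scene")];ms=[mask(c) for c in cs]
def f(v,ii=(0,1)): return sum(1-np.count_nonzero(ms[i]&render(cs[i],planar(v)))/np.count_nonzero(ms[i]|render(cs[i],planar(v))) for i in ii)
for ii in((0,),(1,),(0,1)):
    r=min((minimize(f,[.595,-.06,a],args=(ii,),method='Nelder-Mead',options=dict(initial_simplex=np.array([[.595,-.06,a],[.605,-.06,a],[.595,-.05,a],[.595,-.06,a+4]]))) for a in(-10,0)),key=lambda r:r.fun)
    print(ii,r.x.round(4),r.fun)
T=planar(r.x)
for p in([-.077,0,.07],[.071,-.111,.004],[.075,-.115,0]): print((T[:3,:3]@p+T[:3,3]).round(4))
for c,n in zip(cs,("top","scene")):
    i=c["frame"][:,:,::-1].copy();q=proj(c,P@T[:3,:3].T+T[:3,3])
    cv2.polylines(i,[cv2.convexHull(q.round().astype(np.int32))],True,(255,0,0),1)
    cv2.imwrite(f"pics/fit_{n}.png",cv2.resize(i[140:360,200:460],None,fx=2.7,fy=2.7))
for n,c in zip("ts",cs):
  for k in("glass1",):
    for r in bot.tip_of(k,c): 
        X=unproj(c,r["centre"][0]*640,r["centre"][1]*480,.004);print(n,(T[:3,:3].T@(X-T[:3,3])).round(3))
E
```

```text
(0,) [ 0.5931 -0.056  -6.7517] 0.012983601000042366
(1,) [ 0.5938 -0.0586 -6.8427] 0.015438502282213329
(0, 1) [ 0.5939 -0.0567 -6.8229] 0.03967433372582685
[ 0.5174 -0.0475  0.07  ]
[ 0.6512 -0.1753  0.004 ]
[ 0.6547 -0.1798  0.    ]
t [-0.057  0.517  0.004]
t [-0.033  0.005  0.004]
t [0.017 0.017 0.004]
t [-0.043  0.084  0.004]
t [ 0.056 -0.227  0.004]
t [-0.037 -0.079  0.004]
s [-0.04  -0.086  0.004]
s [ 0.017 -0.002  0.004]
s [-0.031  0.003  0.004]
```

View pics/fit_top.png

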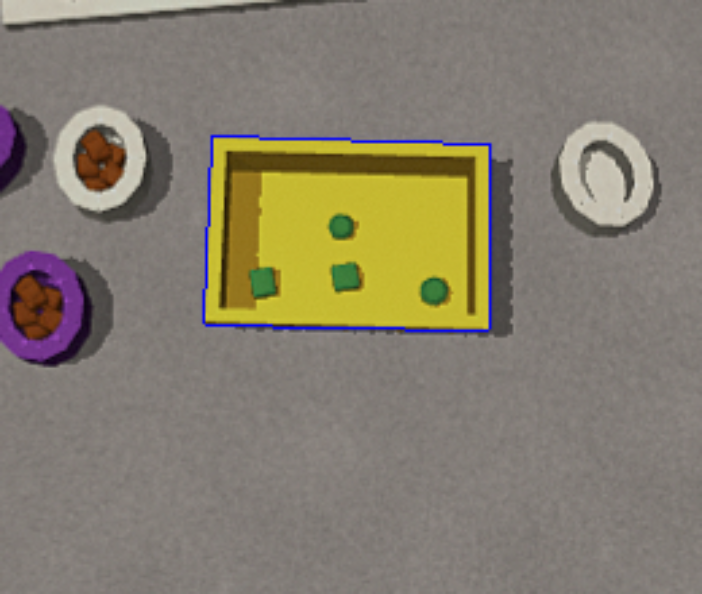

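View pics/fit_scene.png

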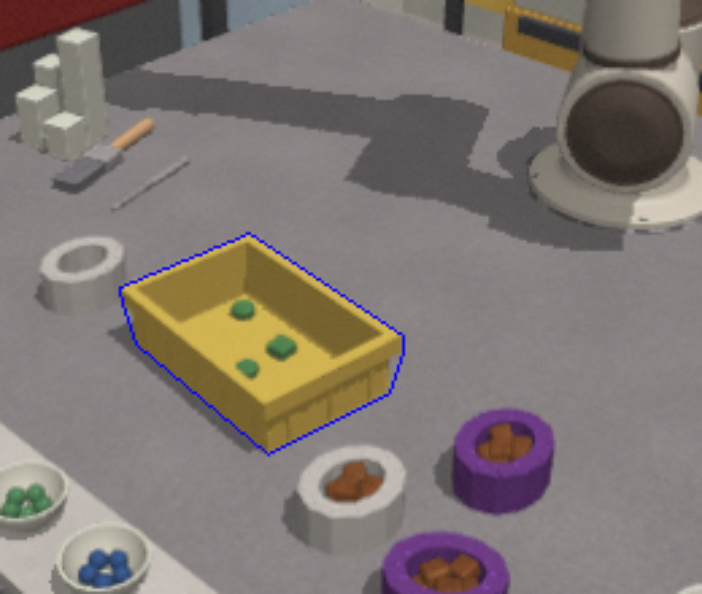

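```bash
cat > plan.py <<'E'
from fit import *
np.set_printoptions(suppress=True,precision=4)
Tt=planar([.5936,-.057,-6.8])
o=bot.get_obs();R0=Rn.from_euler('xyz',o["tcp_rot"],degrees=True).as_matrix();p0=o["ee_pos"]
def rel(Rg,pg):  # shift/turn from current measured pose
    return Rn.from_matrix(R0.T@Rg).as_rotvec(degrees=True).round(2),(R0.T@(pg-p0)).round(4)
E
python3 - <<'E'
from plan import *
print(R0)
ax=Tt[:3,0]
for s in(1,-1):
    X=np.array([0,0,-1.]);Y=s*ax;Rg=np.c_[X,Y,np.cross(X,Y)]
    print(s,rel(Rg,np.array([*(Tt@[-.077,0,0,1])[:2],.15])))
m=np.array([.634,-.287,0])
print("mould in tote",Tt[:3,:3].T@(m-Tt[:3,3]))
piv=(Tt@[.075,-.115,0,1])[:3]
for az in(40,45,50,55):
  for th in(28,32,36):
    d=Tt[:3,:3]@[np.cos(np.radians(az)),-np.sin(np.radians(az)),0];a=np.cross([0,0,1],d)
    R=Rn.from_rotvec(np.radians(th)*a).as_matrix()
    q=[]
    for t in np.linspace(0,1,50):
      for y0,x in((-.123,t*.166-.083),):
        for z in(.05,.07): q.append([x,y0,z])
      q.append([.083,-.123+t*.246,.05]); q.append([t*.15-.075,-.115,0])
    W=(np.array(q)@Tt[:3,:3].T+Tt[:3,3]-piv)@R.T+piv
    low=W[W[:,2]<.05]
    dd=np.linalg.norm(low[:,:2]-m[:2],axis=1).min()if len(low) else 9
    print(az,th,"all-height",np.linalg.norm(W[:,:2]-m[:2],axis=1).min().round(3),"low",round(dd,3),"tcp",R@((Tt@[-.077,0,.06,1])[:3]-piv)+piv, "toolx",R@[0,0,-1])
E
```

```text
[[-0.     0.45  -0.893]
 [ 0.    -0.893 -0.45 ]
 [-1.    -0.     0.   ]]
1 (array([-56.46,  -0.  ,   0.  ]), array([ 0.1003, -0.2745, -0.4403]))
-1 (array([123.54,   0.  ,   0.  ]), array([ 0.1003, -0.2745, -0.4403]))
mould in tote [ 0.0673 -0.2236  0.    ]
40 28 all-height 0.078 low 0.085 tcp [ 0.5517 -0.0847  0.1423] toolx [-0.3214  0.3422 -0.8829]
40 32 all-height 0.074 low 0.083 tcp [ 0.5587 -0.0921  0.1518] toolx [-0.3628  0.3863 -0.848 ]
40 36 all-height 0.07 low 0.08 tcp [ 0.5662 -0.1001  0.1604] toolx [-0.4024  0.4285 -0.809 ]
45 28 all-height 0.076 low 0.083 tcp [ 0.5482 -0.0874  0.1416] toolx [-0.2903  0.3689 -0.8829]
45 32 all-height 0.072 low 0.081 tcp [ 0.5545 -0.0954  0.1509] toolx [-0.3277  0.4164 -0.848 ]
45 36 all-height 0.068 low 0.078 tcp [ 0.5612 -0.1039  0.1595] toolx [-0.3635  0.4619 -0.809 ]
50 28 all-height 0.074 low 0.082 tcp [ 0.5445 -0.0897  0.1402] toolx [-0.2571  0.3928 -0.8829]
50 32 all-height 0.07 low 0.079 tcp [ 0.55   -0.0981  0.1493] toolx [-0.2902  0.4434 -0.848 ]
50 36 all-height 0.066 low 0.076 tcp [ 0.5559 -0.1071  0.1578] toolx [-0.3218  0.4918 -0.809 ]
55 28 all-height 0.073 low 0.081 tcp [ 0.5405 -0.0914  0.1381] toolx [-0.2218  0.4137 -0.8829]
55 32 all-height 0.069 low 0.078 tcp [ 0.5452 -0.1002  0.147 ] toolx [-0.2504  0.467  -0.848 ]
55 36 all-height 0.065 low 0.075 tcp [ 0.5502 -0.1095  0.1552] toolx [-0.2778  0.518  -0.809 ]
```

```bash
python3 -m handwheel '[[-28,0,0,0.03,-0.137,-0.22,0],[-56.46,0,0,0.1,-0.2745,-0.44,0],[-56.46,0,0,0.1,-0.2745,-0.44,0],[-56.46,0,0,0.1,-0.2745,-0.44,0],[-56.46,0,0,0.1,-0.2745,-0.44,0],[-56.46,0,0,0.1,-0.2745,-0.44,0],[-56.46,0,0,0.1,-0.2745,-0.44,0],[-56.46,0,0,0.1,-0.2745,-0.44,0],[-56.46,0,0,0.1,-0.2745,-0.44,0],[-56.46,0,0,0.1,-0.2745,-0.44,0],[-56.46,0,0,0.1,-0.2745,-0.44,0]]' 60
python3 - <<'E'
from plan import *
ax=Tt[:3,0];X=np.array([0,0,-1.]);Rg=np.c_[X,ax,np.cross(X,ax)]
print(o["q"],o["opening"],rel(Rg,np.array([*(Tt@[-.077,0,0,1])[:2],.06])))
c=bot.camera("wrist");save(c,"w1.png")
# band edges predicted in wrist picture
Tw=np.eye(4);Tw[:3,:3]=R0;Tw[:3,3]=p0
M=np.linalg.inv(Tw@np.array(c["tool_from_camera"]));c["R"]=M[:3,:3];c["t"]=M[:3,3]
i=c["frame"][:,:,::-1].copy()
for x in(-.083,-.071):
    q=proj(c,[(Tt@[x,y,.07,1])[:3] for y in np.linspace(-.05,.05,11)])
    cv2.polylines(i,[q.round().astype(np.int32)],False,(255,0,0),1)
cv2.imwrite("pics/w1.png",i)
E
```

```text
time: 3.08
ee_pos: [0.5167, -0.0484, 0.1504]
tcp_rot: [-24.7, 90.0, -121.5]
wrist_force: [-1.1, -0.6, 0.5]
opening: 0.043
[-5.3436 -0.0969 -6.2105 83.892  -0.0113 91.4471] 0.04295260403061601 (array([0.01, 0.01, 0.01]), array([ 0.0904,  0.0004, -0.0006]))
```

View pics/w1.png

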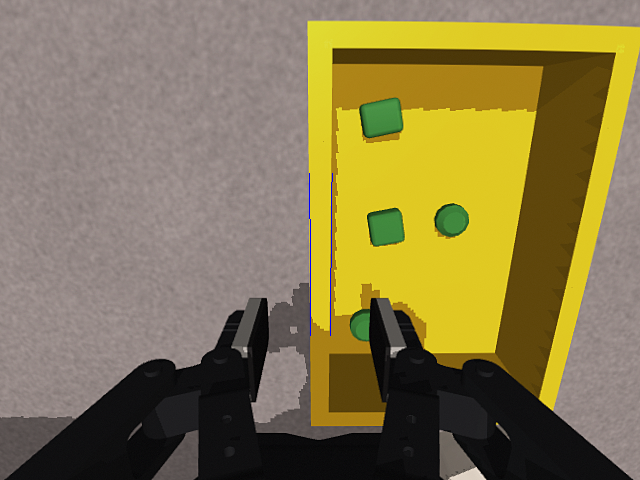

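The predicted band lines (columns 310 and 332) lie on the rim edges, and the fingers straddle the band. I'll descend and pinch.

```bash
python3 -m handwheel '[[0,0,0,0.03,0,0,0],[0,0,0,0.06,0,0,0],[0,0,0,0.09,0,0,0],[0,0,0,0.09,0,0,0],[0,0,0,0.09,0,0,0.4],[0,0,0,0.09,0,0,1],[0,0,0,0.09,0,0,1],[0,0,0,0.09,0,0,1],[0,0,0,0.09,0,0,1],[0,0,0,0.09,0,0,1],[0,0,0,0.09,0,0,1]]' 60
cat > arc.py <<'E'
from plan import *
import sys
az,th,n=map(float,sys.argv[1:4]);dz=float(sys.argv[4]) if len(sys.argv)>4 else 0
piv=(Tt@[.075,-.115,0,1])[:3]
d=Tt[:3,:3]@[np.cos(np.radians(az)),-np.sin(np.radians(az)),0];a=np.cross([0,0,1],d)
for k in range(1,int(n)+1):
    t=th*k/n;R=Rn.from_rotvec(np.radians(t)*a).as_matrix()
    print([*( (R0.T@a)*t).round(2).tolist(),*(R0.T@(R@(p0-piv)+piv-p0+[0,0,dz*k/n])).round(4).tolist(),1])
print(o["q"],o["wrist_force"],o["opening"])
E
python3 arc.py 50 16 16
```

```text
time: 4.5
ee_pos: [0.5178, -0.0484, 0.0622]
tcp_rot: [79.2, 89.8, -17.6]
wrist_force: [-1.6, -1.8, 7.0]
opening: 0.0107
[0.0, 0.77, -0.64, -0.0032, 0.0007, 0.0009, 1]
[0.0, 1.53, -1.29, -0.0064, 0.0015, 0.0018, 1]
[0.01, 2.3, -1.93, -0.0096, 0.0023, 0.0027, 1]
[0.01, 3.06, -2.57, -0.0127, 0.0031, 0.0037, 1]
[0.01, 3.83, -3.21, -0.0159, 0.004, 0.0047, 1]
[0.01, 4.6, -3.86, -0.019, 0.0049, 0.0058, 1]
[0.01, 5.36, -4.5, -0.0221, 0.0058, 0.0069, 1]
[0.01, 6.13, -5.14, -0.0251, 0.0068, 0.008, 1]
[0.02, 6.89, -5.79, -0.0282, 0.0078, 0.0092, 1]
[0.02, 7.66, -6.43, -0.0312, 0.0088, 0.0104, 1]
[0.02, 8.43, -7.07, -0.0341, 0.0099, 0.0117, 1]
[0.02, 9.19, -7.71, -0.0371, 0.011, 0.013, 1]
[0.02, 9.96, -8.36, -0.04, 0.0121, 0.0144, 1]
[0.02, 10.72, -9.0, -0.0429, 0.0133, 0.0158, 1]
[0.03, 11.49, -9.64, -0.0457, 0.0145, 0.0172, 1]
[0.03, 12.26, -10.29, -0.0485, 0.0158, 0.0186, 1]
[ -5.3206   1.3761 -14.5355  73.9338  -0.0336  91.4864] [-1.5558 -1.8228  6.9687] 0.010687990392085903
```

```bash
python3 -m handwheel '[[0,0.77,-0.64,-0.0032,0.0007,0.0009,1],[0,1.53,-1.29,-0.0064,0.0015,0.0018,1],[0,2.3,-1.93,-0.0096,0.0023,0.0027,1],[0,3.06,-2.57,-0.0127,0.0031,0.0037,1],[0,3.83,-3.21,-0.0159,0.004,0.0047,1],[0,4.6,-3.86,-0.019,0.0049,0.0058,1],[0,5.36,-4.5,-0.0221,0.0058,0.0069,1],[0,6.13,-5.14,-0.0251,0.0068,0.008,1],[0,6.89,-5.79,-0.0282,0.0078,0.0092,1],[0,7.66,-6.43,-0.0312,0.0088,0.0104,1],[0,8.43,-7.07,-0.0341,0.0099,0.0117,1],[0,9.19,-7.71,-0.0371,0.011,0.013,1],[0,9.96,-8.36,-0.04,0.0121,0.0144,1],[0,10.72,-9.0,-0.0429,0.0133,0.0158,1],[0,11.49,-9.64,-0.0457,0.0145,0.0172,1],[0,12.26,-10.29,-0.0485,0.0158,0.0186,1],[0,12.26,-10.29,-0.0485,0.0158,0.0186,1]]' 60
cat > chk.py <<'E'
from plan import *
from scipy.optimize import minimize
import sys
print(o["q"],o["wrist_force"],o["torque"],o["opening"],p0)
n0=sys.argv[1]
cs=[bot.camera(n) for n in("top","scene")]
# predicted tote pose from rigid grasp (grasp at z=.0622)
ax=Tt[:3,0];X=np.array([0,0,-1.]);Rg=np.c_[X,ax,np.cross(X,ax)]
G=np.eye(4);G[:3,:3]=Rg;G[:3,3]=[.5178,-.0484,.0622]
N=np.eye(4);N[:3,:3]=R0;N[:3,3]=p0
T=N@np.linalg.inv(G)@Tt
print("tilt",np.degrees(np.arccos(T[2,2])),"inner corner",(T@[.071,-.111,.004,1])[:3],"foot",(T@[.075,-.115,0,1])[:3],"start",(Tt@[.071,-.111,.004,1])[:3])
for c,n in zip(cs,("top","scene")):
    i=c["frame"][:,:,::-1].copy();q=proj(c,P@T[:3,:3].T+T[:3,3])
    cv2.polylines(i,[cv2.convexHull((q*16).round().astype(np.int32))],True,(255,0,0),1,cv2.LINE_AA,4)
    x,y=(240,150) if n=="top" else (190,180)
    cv2.imwrite(f"pics/{n0}_{n}.png",cv2.resize(i[y:y+150,x:x+200],None,fx=4,fy=4))
E
python3 chk.py a; python3 arc.py 50 16 16
```

```text
time: 6.62
ee_pos: [0.5306, -0.0687, 0.1088]
tcp_rot: [-140.0, 74.0, 123.2]
wrist_force: [-0.2, 1.3, 0.6]
opening: 0.011
[-12.8424  13.5499   2.6521  90.7817  11.041   82.8492] [-0.1521  1.2985  0.5532] [-0.4347 -0.2711  0.0291] 0.011000458879390603 [ 0.5306 -0.0687  0.1088]
tilt 16.019212406552988 inner corner [ 0.6511 -0.1767  0.0033] foot [ 0.6539 -0.1801 -0.0021] start [ 0.651  -0.1756  0.004 ]
[-0.0, 0.77, -0.64, -0.0032, 0.0007, 0.0008, 1]
[-0.0, 1.53, -1.29, -0.0064, 0.0014, 0.0017, 1]
[-0.0, 2.3, -1.93, -0.0096, 0.0022, 0.0026, 1]
[-0.0, 3.06, -2.57, -0.0127, 0.003, 0.0036, 1]
[-0.0, 3.83, -3.21, -0.0159, 0.0038, 0.0046, 1]
[-0.0, 4.6, -3.86, -0.019, 0.0047, 0.0056, 1]
[-0.0, 5.36, -4.5, -0.0221, 0.0056, 0.0067, 1]
[-0.0, 6.13, -5.14, -0.0251, 0.0065, 0.0078, 1]
[-0.0, 6.89, -5.79, -0.0282, 0.0075, 0.0089, 1]
[-0.0, 7.66, -6.43, -0.0312, 0.0085, 0.0101, 1]
[-0.0, 8.43, -7.07, -0.0342, 0.0096, 0.0114, 1]
[-0.0, 9.19, -7.72, -0.0371, 0.0106, 0.0127, 1]
[-0.0, 9.96, -8.36, -0.04, 0.0117, 0.014, 1]
[-0.0, 10.72, -9.0, -0.0429, 0.0129, 0.0153, 1]
[-0.0, 11.49, -9.64, -0.0458, 0.014, 0.0167, 1]
[-0.0, 12.25, -10.29, -0.0486, 0.0152, 0.0182, 1]
[-12.8159  13.5056   2.5932  90.7379  11.0163  82.8655] [ 0.0045 -0.2416  0.4251] 0.010774902689199202
```

View pics/a_top.png

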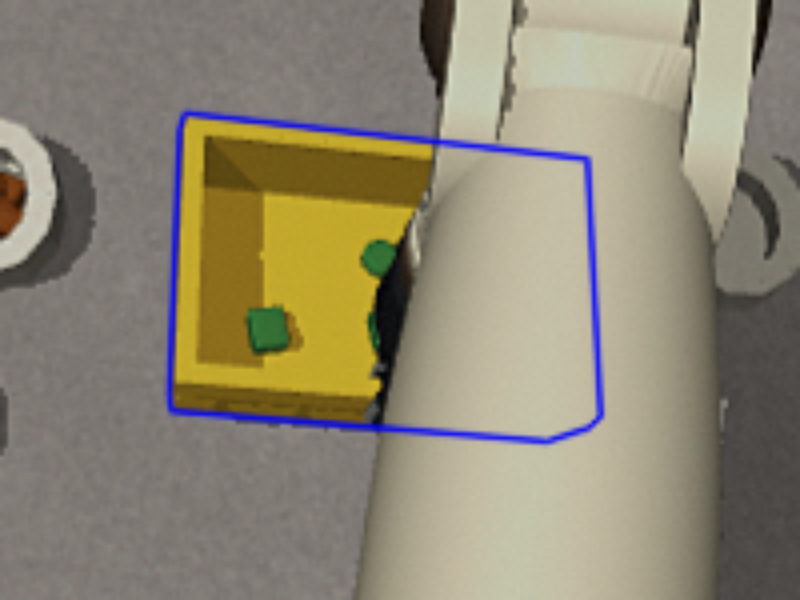

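View pics/a_scene.png

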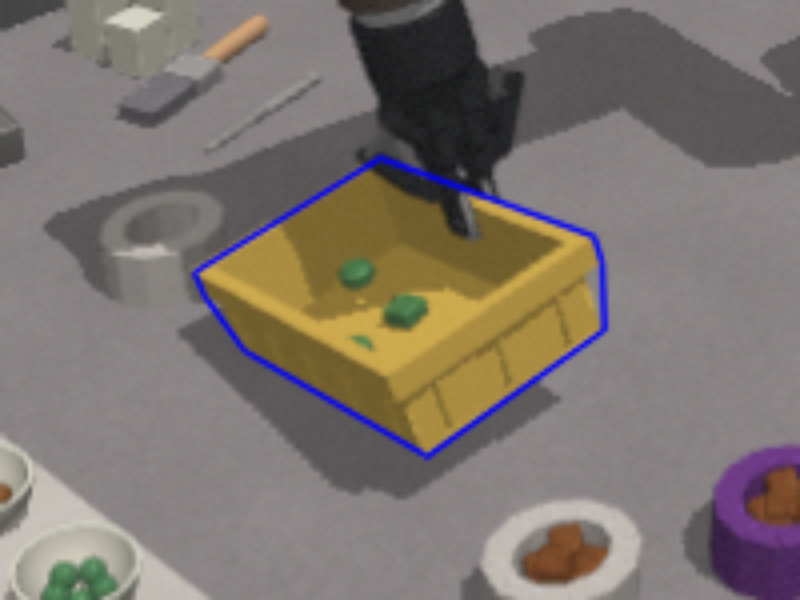

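The tote follows the prediction, tilted 16°, with the corner in place and the glass not yet sliding. I'll continue the same arc.

```bash
python3 -m handwheel '[[0,0.77,-0.64,-0.0032,0.0007,0.0008,1],[0,1.53,-1.29,-0.0064,0.0014,0.0017,1],[0,2.3,-1.93,-0.0096,0.0022,0.0026,1],[0,3.06,-2.57,-0.0127,0.003,0.0036,1],[0,3.83,-3.21,-0.0159,0.0038,0.0046,1],[0,4.6,-3.86,-0.019,0.0047,0.0056,1],[0,5.36,-4.5,-0.0221,0.0056,0.0067,1],[0,6.13,-5.14,-0.0251,0.0065,0.0078,1],[0,6.89,-5.79,-0.0282,0.0075,0.0089,1],[0,7.66,-6.43,-0.0312,0.0085,0.0101,1],[0,8.43,-7.07,-0.0342,0.0096,0.0114,1],[0,9.19,-7.72,-0.0371,0.0106,0.0127,1],[0,9.96,-8.36,-0.04,0.0117,0.014,1],[0,10.72,-9.0,-0.0429,0.0129,0.0153,1],[0,11.49,-9.64,-0.0458,0.014,0.0167,1],[0,12.25,-10.29,-0.0486,0.0152,0.0182,1],[0,12.25,-10.29,-0.0486,0.0152,0.0182,1],[0,12.25,-10.29,-0.0486,0.0152,0.0182,1],[0,12.25,-10.29,-0.0486,0.0152,0.0182,1],[0,12.25,-10.29,-0.0486,0.0152,0.0182,1]]' 60
python3 chk.py b;python3 - <<'E'
from h import *
c=bot.camera("wrist");save(c,"b_wrist.png")
E
```

```text
time: 9.22
ee_pos: [0.5501, -0.0986, 0.149]
tcp_rot: [-140.0, 58.0, 123.2]
wrist_force: [-0.1, 1.1, -0.9]
opening: 0.0108
[-19.0354  29.6687  23.3645 109.9898  18.9202  73.2909] [-0.1126  1.14   -0.9331] [-0.8401 -0.5385 -0.0397] 0.01076575783504282 [ 0.5501 -0.0986  0.149 ]
tilt 31.994918847102962 inner corner [ 0.6515 -0.1772  0.0046] foot [ 0.6533 -0.1791 -0.0018] start [ 0.651  -0.1756  0.004 ]
```

View pics/b_wrist.png

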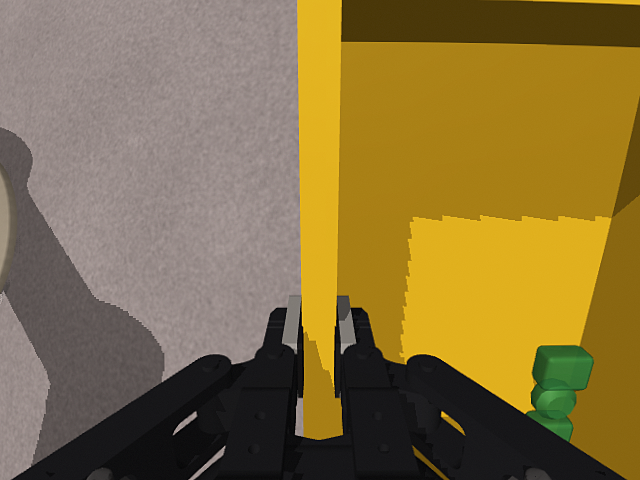

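View pics/b_scene.png

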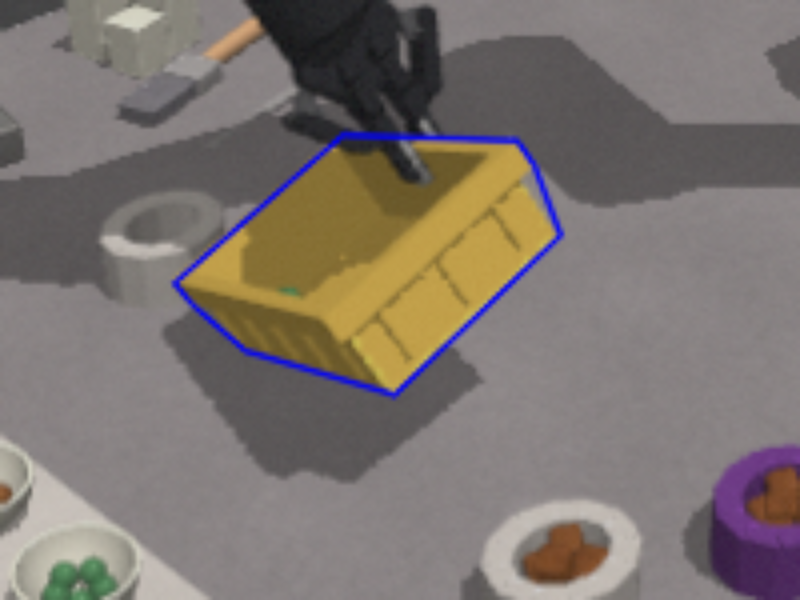

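The wrist picture shows the glass sitting low along the far wall, with three pieces visible (565,367), (553,400) and (550,428). I'll measure their distance from the corner.

```bash
cat > gl.py <<'E'
from plan import *
ax=Tt[:3,0];X=np.array([0,0,-1.]);Rg=np.c_[X,ax,np.cross(X,ax)]
G=np.eye(4);G[:3,:3]=Rg;G[:3,3]=[.5178,-.0484,.0622]
N=np.eye(4);N[:3,:3]=R0;N[:3,3]=p0
T=N@np.linalg.inv(G)@Tt
c=bot.camera("wrist");M=np.linalg.inv(np.linalg.inv(T)@N@np.array(c["tool_from_camera"]));c["R"]=M[:3,:3];c["t"]=M[:3,3]
hsv=cv2.cvtColor(c["frame"],cv2.COLOR_RGB2HSV);g=cv2.inRange(hsv,(45,80,30),(85,255,255))
ys,xs=np.nonzero(g);print("green rows",ys.min(),ys.max(),"cols",xs.min(),xs.max(),g.sum()//255)
print("corner px",proj(c,[[.071,-.111,.004]]))
def rep(u,v,z):
    X=unproj(c,u,v,z);print((u,v),X.round(4),"dist",np.linalg.norm(X-[.071,-.111,.004]).round(4))
k=ys.argmin();rep(xs[k],ys[k],.018)
for r in bot.tip_of("glass1",c)[:6]: print(round(r["conf"],2),end=' ');rep(r["centre"][0]*640,r["centre"][1]*480,.004)
E
python3 gl.py; python3 -c "
import cv2
i=cv2.imread('pics/b_wrist.png');cv2.imwrite('pics/b_wz.png',cv2.resize(i[300:480,440:640],None,fx=3.3,fy=3.3))"
```

```text
green rows 346 441 cols 526 593 4082
corner px [[553.3599 436.4947]]
(np.int64(540), np.int64(346)) [ 0.039  -0.0341  0.018 ] dist 0.0844
0.94 (545.472, 391.296) [ 0.0584 -0.0756  0.004 ] dist 0.0376
0.82 (555.776, 360.81600000000003) [ 0.06  -0.054  0.004] dist 0.0581
0.78 (535.488, 422.208) [ 0.057  -0.0991  0.004 ] dist 0.0184
```

View pics/b_wz.png

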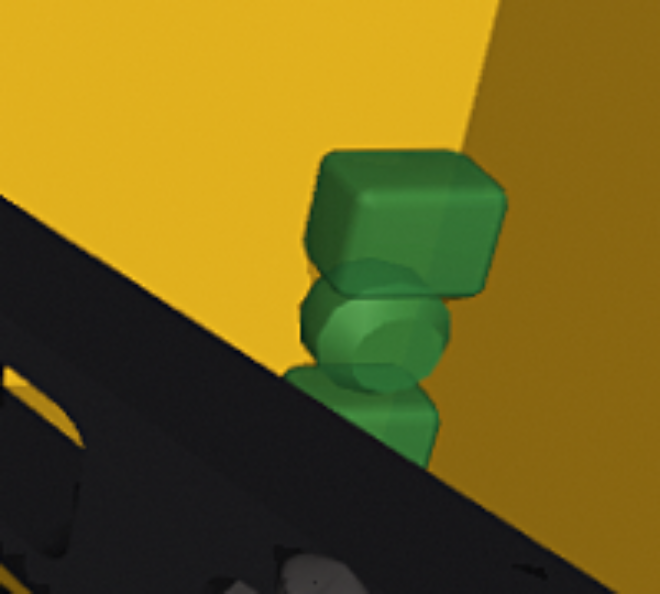

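View pics/b_top.png

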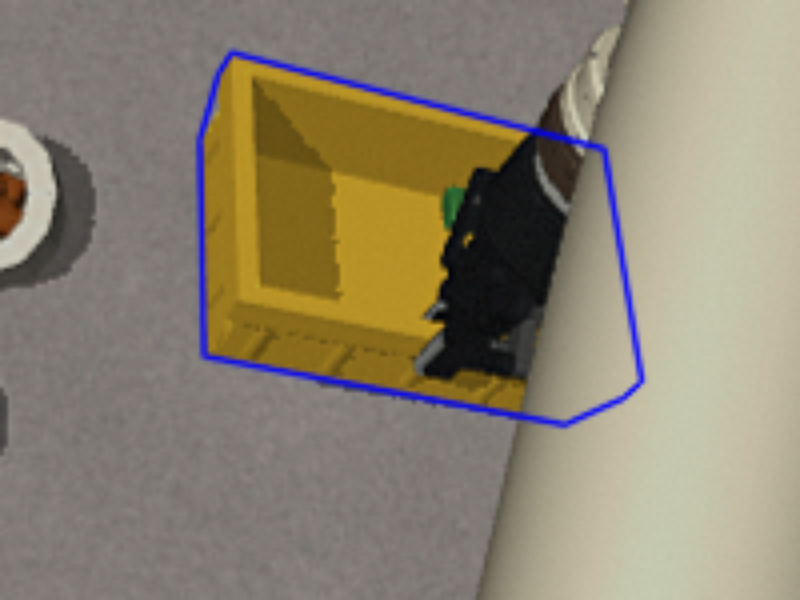

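Three pieces are 18 to 58 mm from the corner. The fourth is hidden behind the gripper, so I'll work out where it could be from the scene view.

```bash
cat >> gl.py <<'E'
s=bot.camera("scene");i=s["frame"][:,:,::-1].copy()
hs=cv2.cvtColor(s["frame"],cv2.COLOR_RGB2HSV);gg=cv2.inRange(hs,(40,70,30),(88,255,255))[180:300,190:320]
yy,xx=np.nonzero(gg);print("scene green",list(zip(xx+190,yy+180))[:20])
i=cv2.resize(i[180:330,190:390],None,fx=4,fy=4)
for k,x in enumerate((-.04,-.02,0,.02,.04,.058)):
    q=proj(s,(T@[x,-.098,.011,1])[:3])[0];print(x,q.round(1))
    cv2.circle(i,tuple(int(v) for v in ((q-[190,180])*4)),3,(0,0,255),-1)
q=proj(s,[(T@[*v,1])[:3] for v in ([.083,-.123,.07],[.083,.123,.07],[.071,-.111,.07],[.071,.111,.07],[.071,-.111,.004],[-.071,-.111,.004])]);print(q.round(1))
for a in q: cv2.circle(i,tuple(int(v) for v in ((a-[190,180])*4)),3,(255,0,0),-1)
cv2.imwrite("pics/"+sys.argv[1]+".png",i)
E
sed -i '1i import sys' gl.py; python3 gl.py s1
```

```text
green rows 346 441 cols 526 593 4087
corner px [[553.3599 436.4947]]
(np.int64(541), np.int64(346)) [ 0.0395 -0.0341  0.018 ] dist 0.0842
0.91 (534.208, 421.92) [ 0.0562 -0.0988  0.004 ] dist 0.0192
0.88 (543.6800000000001, 393.408) [ 0.0576 -0.0771  0.004 ] dist 0.0364
0.67 (552.896, 357.6) [ 0.0578 -0.0518  0.004 ] dist 0.0607
scene green [(np.int64(260), np.int64(252)), (np.int64(261), np.int64(252)), (np.int64(262), np.int64(252)), (np.int64(263), np.int64(252)), (np.int64(262), np.int64(253)), (np.int64(263), np.int64(253))]
-0.04 [279.9 238.7]
-0.02 [275.  243.2]
0 [270.  247.7]
0.02 [265.  252.2]
0.04 [260.  256.8]
0.058 [255.4 261. ]
[[233.2 250.2]
 [270.8 259. ]
 [238.  247.8]
 [272.3 255.2]
 [251.7 265.4]
 [286.7 233.5]]
```

View pics/s1.png

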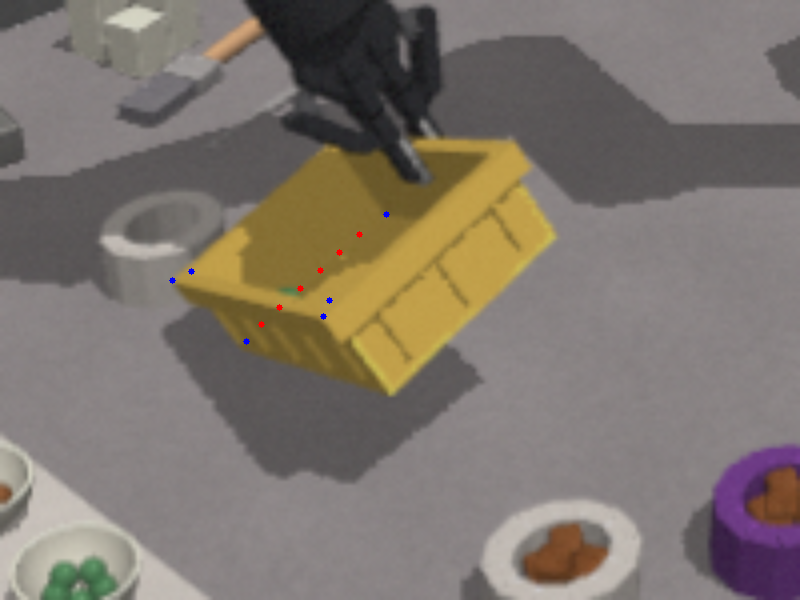

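The green sliver at (262,252) fits the fourth piece lying about 40 to 45 mm from the corner, against the right wall. I'll hold briefly, check that everything is at rest, and hand in.

```bash
python3 -m handwheel '[[0,0,0,0,0,0,1],[0,0,0,0,0,0,1],[0,0,0,0,0,0,1],[0,0,0,0,0,0,1],[0,0,0,0,0,0,1],[0,0,0,0,0,0,1],[0,0,0,0,0,0,1],[0,0,0,0,0,0,1]]' 60; python3 gl.py s2; python3 chk.py f; python3 - <<'E'
from h import *
c=bot.camera("scene")
for k in("mould_empty","mould_filled","bowl","casting","tweezers","brush"):
    print(k,[unproj(c,r["centre"][0]*640,r["centre"][1]*480,0)[:2].round(3) for r in bot.tip_of(k,c)[:3]])
E
```

```text
time: 10.62
ee_pos: [0.5502, -0.0987, 0.149]
tcp_rot: [-140.0, 58.0, 123.2]
wrist_force: [0.0, 0.5, -0.9]
opening: 0.0109
green rows 346 441 cols 526 593 4083
corner px [[553.3599 436.4947]]
(np.int64(540), np.int64(346)) [ 0.039  -0.0341  0.018 ] dist 0.0844
0.91 (537.792, 423.12) [ 0.0586 -0.0998  0.004 ] dist 0.0166
0.88 (545.792, 392.976) [ 0.0589 -0.0768  0.004 ] dist 0.0363
0.62 (553.024, 361.008) [ 0.0584 -0.0541  0.004 ] dist 0.0583
scene green [(np.int64(261), np.int64(252)), (np.int64(262), np.int64(252)), (np.int64(263), np.int64(252)), (np.int64(262), np.int64(253)), (np.int64(263), np.int64(253))]
-0.04 [279.9 238.7]
-0.02 [275.  243.2]
0 [270.  247.7]
0.02 [265.  252.2]
0.04 [260.  256.8]
0.058 [255.4 261. ]
[[233.2 250.2]
 [270.8 259. ]
 [237.9 247.8]
 [272.2 255.2]
 [251.7 265.4]
 [286.6 233.5]]
[-19.0449  29.685   23.3846 110.0017  18.9252  73.2868] [-0.7778  0.2691 -0.5158] [-0.7343 -0.4411 -0.0159] 0.010825495279530426 [ 0.5502 -0.0987  0.149 ]
tilt 32.004247143287344 inner corner [ 0.6515 -0.1772  0.0046] foot [ 0.6534 -0.1792 -0.0018] start [ 0.651  -0.1756  0.004 ]
mould_empty [array([ 0.63 , -0.285])]
mould_filled [array([0.717, 0.287]), array([0.562, 0.221]), array([0.691, 0.16 ])]
bowl [array([0.587, 0.457])]
casting [array([0.362, 0.446])]
tweezers [array([ 0.423, -0.436])]
brush [array([ 0.407, -0.525])]
```

View pics/f_scene.png

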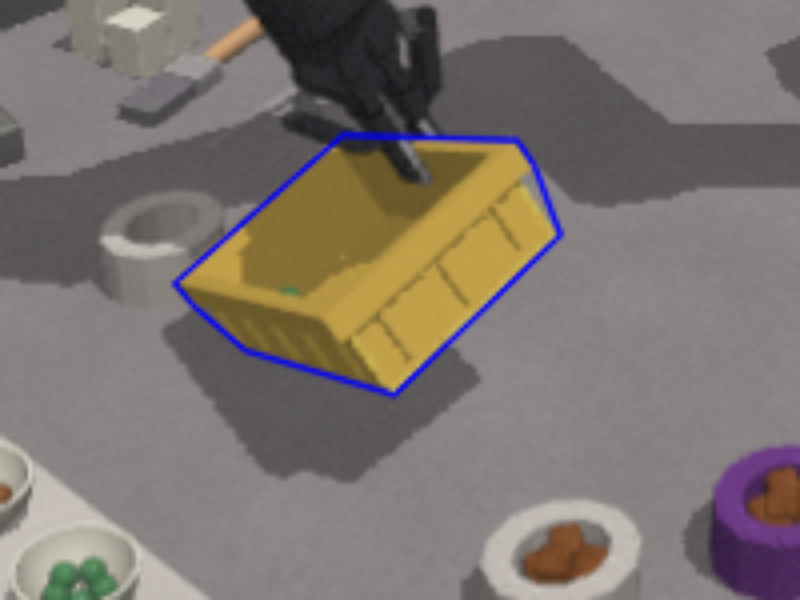

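```bash
python3 -c "
from workcell import bot
print(bot.job_done())"
```

```text
the job is handed in; nothing more can be done
None
```

I pinched the tote at the middle of its near rim and tipped it 32° onto its far-right corner, the one beside the empty mould. I held it there at rest in the gripper (60 N grip) and handed the job in at about 11 s.

**Last checks:**
- **Corner:** by the grasp geometry, the inner floor corner sits about 5 mm high and 2 mm from where it started. The tote's outline in the scene picture agrees.
- **Glass:** three pieces are about 17, 36 and 58 mm from the corner and did not move between readings.
- **Fourth piece:** I could not see it directly because the gripper hides it. A green sliver in the scene view fits a spot about 40–45 mm from the corner. It would be visible if it had stopped more than about 55 mm from the corner.
- **Moulds and bench:** by calculation the tote clears the empty mould by over 20 mm, and the filled mould is well away on the other side. The bystanders' positions agree with the first readings to within about 10 mm, except the brush, which read about 25 mm off. The arm went nowhere near the brush, so I take that as detector error.

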